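# Close the tin of spare balls and present the bearing ball on its tray

## Task

Close the open tin of spare bearing balls: set the round brass lid on it by its knob so that it sits fully down and level all round, leave the tin standing where it is, and let go. Then take the small wooden tray by its upright handle and carry it level, with the loose steel ball staying in its pocket untouched, until the middle of the tray is over the middle of the round cork mat. Finish there still holding it in the gripper, level and at rest about 15 cm above the mat, ready for the fitter to take the ball; do not put it down, and leave the other things on the table alone.

Things in the scene. Friction and masses are not known exactly. Their poses are not given: they have to be found in the camera images.
- tin: open round tin of grey metal, 69 mm across, 34 mm high, standing loose on the work surface with two 20 mm steel balls lying in it. Origin: centre of its underside; z up. About 0.16 kg with the balls.
- lid: round brass slip-on lid, 82 mm across, skirt down. Origin: centre of the skirt's lower edge, z up. Skirt 8 mm deep, 75 mm clear inside: fits over the 69 mm tin; the plate rests on the rim with the origin 26 mm above the tin's. Plate top at 11 mm; on it a dark wooden knob: neck 16 mm, grip 22 mm across from 15.5 to 33 mm above the origin, top at 35 mm. 0.08 kg
- tray: wooden ball tray: board 112 x 56 x 12 mm (own x, y, z). Origin: centre of the underside, z up. Upright handle in its middle: 30 mm along x, 12 mm thick along y, from 12 to 67 mm above the origin; pinch it across y, clear of the ball. At x = +36 and -36 mm a round pocket: flat floor on the board, brass rim 3 mm high, 33 mm clear inside. Ball in the +x one, the other is empty. 0.2 kg
- pocket (a point): a point in the tray's +x pocket: 12.5 mm above the middle of the pocket floor, where the ball's centre is when it lies in the middle; 36 mm along the tray's x and 24.5 mm above the tray's origin.
- ball_center (a point): centre of the steel bearing ball, 25 mm across, 64 g, lying loose in the pocket; it can roll about 8 mm from the middle before it meets the rim, and climbs the rim if the tray is tipped by more than about 40 degrees or jerked.
- mat: round cork mat, 110 mm across, 3 mm thick, fixed on the work surface. Origin: centre of its underside. A fixed wooden bar, 51 mm high, may stand between it and the tray.
- torch: a black torch lighter, 120 x 31 x 31 mm, lying down; a bystander. Origin: centre of its underside.
- ring_gauge: in front of the ledge, a flat wooden ring gauge with bored holes, 46 x 150 x 9 mm; a bystander. Origin: centre of its underside.
- cap_punch: a small pale turned punch, 25 mm across and 60 mm tall, standing; a bystander. Origin: centre of its underside.
- gum_pot: a beige stoneware pot, 55 mm across and 49 mm tall, open; a bystander. Origin: centre of its underside.
- gum_brush: a small flat brush, 18 x 144 x 6 mm; a bystander. Origin: centre of its underside.
- tally_book: in front of the ledge, on the pale plate, a blue notebook, 148 x 104 x 13 mm; a bystander. Origin: centre of its underside.
- cigar_26: a cigar, 145 mm long, 22 mm thick; a bystander. Origin: centre of its underside.
- ball: the same steel bearing ball, 25 mm across: its centre plus an orientation that rolls with it, so use ball_center.

How it is judged:
By the outcome, as a careful person would: the job done as asked, in the order asked, and still so for the second after the job is handed in, while the arm keeps its last pose, push and grip.
It also fails if it takes over 59 s, if anything falls off the work surface, if the arm or the gripper's body presses on something with over 40 N, if the wrist force passes 120 N, or if a joint passes its speed limit or range.

## Robot

A 6-joint arm with a two-finger parallel gripper is mounted at the origin on a cart in front of the work surface, level with it; the furniture and walls round the work are solid. World frame = base frame: x ahead of the robot, y to its left, z up, the work surface at z = 0. Lengths are in m, angles in degrees, forces in N, time in s.
With the tool pointing down it reaches from about 0.3 to 0.75 m from the base axis. Payload 8.5 kg.
Tool frame: the origin (TCP) lies midway between the tips of the shut fingers; the grasp point (between the pads) lies 19 mm behind it; z points along the fingers, y is the line along which they close (so a half turn about z gives the same grasp; the last joint's range is limited). The gripper opens to 85 mm and grips with 20 to 120 N. Pads are 22 mm wide; open, the fingers measure 114 mm over their backs; the gripper's body (76 mm by 85 mm) begins 54 mm behind the grasp point. The pads swing forward as they close: fully open they stand 13 mm farther back than shut.
Start: joints at [-12.336, 21.807, 74.336, -0, 83.858, -12.336], TCP at [0.55, 0, 0.231] pointing down, gripper open.
Joint ranges: [-178.18, 178.18], [-50.72, 133.34], [12.68, 142.11], [-81.47, 261.47], [9.98, 163.14], [-165.26, 165.26]. Speed limits (degrees/s): [136.94, 136.94, 180, 180, 180, 180].

## Interface

Orientations are given as a 3x3 rotation matrix whose columns are the frame's x, y, z axes.
In Python, from rig import monitor, optics, close_job, models gives the robot as it stands.
- The arm moves only by the tool step_arm, never from a script. Its arguments are lists of equal length, an entry for each row: "fingers": the closure, from -1 (fully open) to 1 (shut); "travel": the shift along the tool's x, y, z scaled (see below), a list of three; "twist": the turn about the tool's z scaled (see below). In form: {"fingers": [fingers, ...], "travel": [[tx, ty, tz], ...], "twist": [twist, ...]}. A call has 1 to 10 rows; each row shifts and turns the commanded pose from where the row before left it, along the tool's axes as they then stand; what a row does not reach is not made up. The controller multiplies each number of a shift by 100 mm and each number of a turn by pi rad. A row lasts 1/8 s, in which the tool goes at most 62.5 mm and 10.7 degrees, less where a joint would pass 70% of its speed; a pose out of reach is approached as far as the arm can. A call with a number of a shift or a turn outside -1 to 1 is refused whole. A call with a gripper value outside its range is refused whole. The fingers move at their own pace and stop on an object; "force" is the grip in N (left out, the last holds). Time passes only in rows, so rows that do not move let the fingers close. It gives the time, the measured TCP pose, the force, the opening and the grip force at its end, in the units of the state.
- monitor.observe(): the state, without advancing time (a new reading comes with each control period).
- optics.get_image(name): name is "scene" or "side" or "wrist"; returns (picture, depth): 480x640x3 uint8, blue, green, red; 480x640 float32, m along the optical axis (not along the pixel's ray), 0 where there is no reading.
- optics.get_calibration(name): a dict with "vertical_fov" (degrees; the focal length in pixels is half the picture's height over the tangent of half this angle, whatever the lens; pixels are square), "cx", "cy" (the principal point, pixels), "world_from_camera" (4x4, takes a point from camera to world coordinates). Camera axes: x right, y up, looking along -z (the intrinsics and any distortion apply to the point x, -y, -z); pixel columns grow to the right and rows downward; lengths in m; the calibration is good to about 2 mm. A picture is of the moment at which its call begins: read the wrist's pose just before it. get_calibration takes no time and is no camera call; for the wrist camera it gives the pose at the moment of the call.
- close_job(): hands the job in; it is judged then, once.
Trained networks look in the newest picture that a camera, given by its name, has taken for a name from the list of things; names that differ only in an ending like _2 or _b are one class to them, and where a whole thing is asked for, a point or a joint stands for the part that bears it (a point fixed in the world has none). Each returns a list of dicts, best first, with "confidence" (0 to 1); they miss things now and then, are a little off and sometimes report something else, mostly with a low value. They report only what shows in the picture. A call takes as long as a camera call.
- models.trace(camera, query): "mask" (480x640 bool, what is visible of it) and "point" ([column, row] in pixels, amid what is visible of it).
- models.landmark_of(camera, query): "point" ([column, row] in pixels: a listed point, or the origin of a listed thing).
The state is a dict: "time_s": time; "q": joint angles; "qvel": joint speeds; "joint_efforts": joint torques, N m; "position": TCP position; "tool_rot": TCP orientation; "ft_force": force on the tool from outside, world axes, zero at the start; "wrist_torque": the same for the moment, N m; "grip_width": finger opening in m; "gripper_force": force on a finger pad.
Only numpy, scipy, OpenCV 4.12 (cv2) and the standard library are available. Lean on these libraries where they do the work, as an engineer would, in place of code of your own. Each camera call takes 0.05 s, during which the arm holds its last target. There are 200 camera calls.

## Working session

There is one attempt and no reset: what is moved stays moved. The work goes in short steps, Python scripts to look and compute and a tool call to move; the robot and the scene stay as the last step left them, time stands still between calls to the robot, and variables do not carry over. Pictures are saved under pics/ and viewed, at most 10 in all, crops included, and the job is handed in when it is done.

Besides the shell and the picture viewer there is one more tool, called after "Emit:" as name(argument=value, ...) on one line, values as JSON. step_arm: Moves the arm, as the interface text tells. Its arguments: {"type":"object","properties":{"fingers":{"type":"array","items":{"type":"number"}},"travel":{"type":"array","items":{"type":"array","items":{"type":"number"}}},"twist":{"type":"array","items":{"type":"number"}},"force":{"type":"number"}},"required":["fingers","travel","twist"]}

```bash
mkdir -p pics; ls; cat > h.py <<'E'
import numpy as np, cv2, sys
from rig import monitor, optics, close_job, models
def cal(n):
    c=optics.get_calibration(n); f=240/np.tan(np.radians(c['vertical_fov'])/2)
    return f,c['cx'],c['cy'],np.array(c['world_from_camera'])
def cloud(n,d,c=None):
    f,cx,cy,T=c or cal(n); v,u=np.mgrid[0:480,0:640]
    P=np.stack([(u-cx)/f*d,-(v-cy)/f*d,-d],-1)
    return P@T[:3,:3].T+T[:3,3]
def ray(n,uv,z,c=None):
    f,cx,cy,T=c or cal(n); r=T[:3,:3]@np.array([(uv[0]-cx)/f,-(uv[1]-cy)/f,-1]); o=T[:3,3]
    return o+r*(z-o[2])/r[2]
E
cat > a.py <<'E'
from h import *
print(monitor.observe()['tool_rot'])
for n in ['scene','side']:
    print(n,{k:v for k,v in optics.get_calibration(n).items()})
    p,d=optics.get_image(n); cv2.imwrite(f'pics/{n}0.png',p); np.save(f'{n}.npy',d)
    W=cloud(n,d)
    for q in ['tin','lid','tray','mat','ball','torch','ring_gauge','cap_punch','gum_pot','gum_brush','tally_book','cigar_26']:
        for r in models.trace(n,q)[:2]:
            m=r['mask']&(d>0)
            if m.sum()<5: continue
            w=W[m]; print(q,round(r['confidence'],2),np.round(r['point']),m.sum(),'lo',np.percentile(w,3,0).round(3),'hi',np.percentile(w,97,0).round(3))
E
python3 a.py
```

```text
pics
[[-2.31472428e-05  9.99999011e-01 -1.40655500e-03]
 [ 9.99999946e-01  2.36100002e-05  3.28984918e-04]
 [ 3.29017801e-04 -1.40654731e-03 -9.99998957e-01]]
scene {'vertical_fov': 54.20795756290866, 'cx': 317.1508374282894, 'cy': 239.3700050684579, 'world_from_camera': array([[ 0.63226701,  0.52214961, -0.57236197, -0.19056724],
       [-0.77470359,  0.41796082, -0.47449247, -0.44802761],
       [-0.00853118,  0.7434168 ,  0.66877401,  0.8682707 ],
       [ 0.        ,  0.        ,  0.        ,  1.        ]])}
tin 0.57 [375. 283.] 559 lo [ 0.467 -0.083 -0.003] hi [ 0.532 -0.018  0.031]
lid 0.6 [408. 323.] 852 lo [ 0.419 -0.216 -0.001] hi [ 0.493 -0.146  0.032]
tray 0.95 [482. 364.] 1105 lo [ 0.406 -0.382  0.005] hi [ 0.509 -0.326  0.063]
tray 0.44 [194. 214.] 290 lo [ 0.372  0.452 -0.   ] hi [0.426 0.585 0.04 ]
mat 0.68 [446. 292.] 588 lo [ 0.554 -0.229  0.001] hi [ 0.606 -0.18   0.046]
mat 0.6 [287. 242.] 846 lo [ 0.45   0.188 -0.003] hi [0.544 0.287 0.004]
ball 0.65 [473. 372.] 116 lo [ 0.413 -0.366  0.019] hi [ 0.43  -0.346  0.036]
torch 0.6 [258. 196.] 310 lo [ 0.571  0.382 -0.
[... 1115 characters left out ...]
4 [275. 261.] 1151 lo [ 0.451  0.193 -0.002] hi [0.548 0.287 0.005]
ball 0.49 [490. 205.] 57 lo [ 0.415 -0.359  0.021] hi [ 0.432 -0.341  0.037]
torch 0.56 [185. 258.] 570 lo [0.572 0.386 0.001] hi [0.592 0.496 0.033]
ring_gauge 0.74 [274. 231.] 677 lo [ 0.566  0.13  -0.002] hi [0.611 0.268 0.01 ]
gum_pot 0.81 [412. 192.] 409 lo [ 0.555 -0.226  0.004] hi [ 0.608 -0.175  0.047]
gum_brush 0.62 [453. 176.] 120 lo [ 0.591 -0.394 -0.002] hi [ 0.609 -0.293  0.008]
tally_book 0.74 [121. 300.] 2672 lo [0.444 0.53  0.003] hi [0.588 0.655 0.018]
tally_book 0.61 [409. 192.] 432 lo [ 0.555 -0.226  0.003] hi [ 0.607 -0.174  0.047]
cigar_26 0.9 [155. 326.] 640 lo [0.395 0.465 0.01 ] hi [0.417 0.596 0.025]
```

View pics/scene0.png

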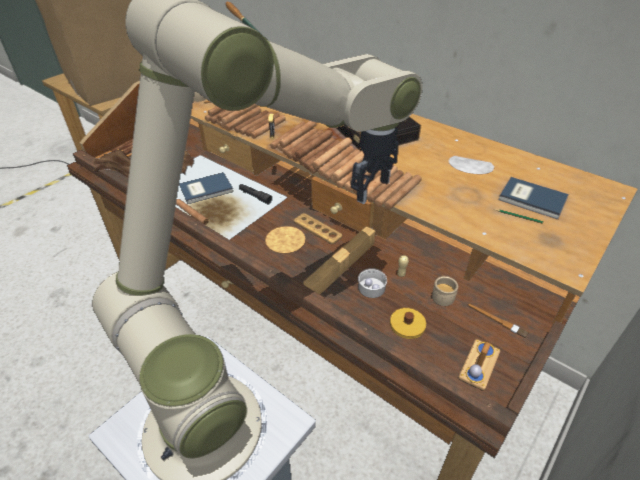

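View pics/side0.png

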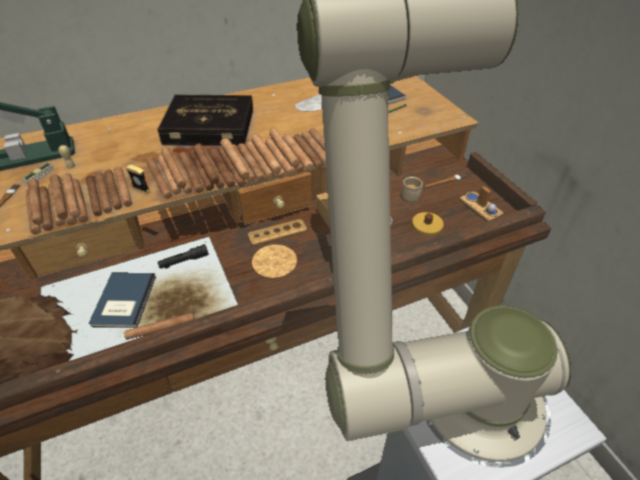

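```bash
cat > b.py <<'E'
from h import *
B={'tin':(.42,.57,-.13,.02),'lid':(.4,.51,-.235,-.12),'tray':(.39,.53,-.41,-.29)}
for n in ['scene','side']:
    d=np.load(n+'.npy'); W=cloud(n,d).reshape(-1,3); W=W[d.ravel()>0]
    for q,(x0,x1,y0,y1) in B.items():
        P=W[(W[:,0]>x0)&(W[:,0]<x1)&(W[:,1]>y0)&(W[:,1]<y1)]
        for lo,hi in [(.005,.012),(.012,.02),(.02,.028),(.028,.035),(.035,.05),(.05,.075)]:
            s=P[(P[:,2]>lo)&(P[:,2]<hi)][:,:2]
            if len(s)<8: continue
            (c,wh,a)=cv2.minAreaRect(s.astype(np.float32)*1000); (e,r)=cv2.minEnclosingCircle(s.astype(np.float32)*1000)
            print(n,q,lo,hi,len(s),'rect',np.round(c),np.round(wh),round(a,1),'circ',np.round(e),round(r,1))
    # bar: tall stuff between
    s=W[(W[:,2]>.04)&(W[:,2]<.06)&(W[:,0]>.3)&(W[:,0]<.75)&(W[:,1]>-.3)&(W[:,1]<.25)]
    g=np.unique((s[:,:2]*50).round().astype(int),axis=0,return_counts=True); print('z40-60 cells',[(tuple(a/50),int(k)) for a,k in zip(*g) if k>15])
E
python3 b.py
```

```text
scene tin 0.005 0.012 118 rect [500. -49.] [67. 66.] 80.0 circ [501. -51.] 36.1
scene tin 0.012 0.02 180 rect [500. -51.] [71. 65.] 21.1 circ [500. -51.] 36.0
scene tin 0.02 0.028 116 rect [500. -50.] [70. 61.] 32.6 circ [501. -52.] 36.1
scene tin 0.028 0.035 81 rect [500. -50.] [68. 67.] 11.8 circ [499. -49.] 36.1
scene lid 0.005 0.012 690 rect [ 457. -178.] [83. 78.] 29.4 circ [ 458. -179.] 41.7
scene lid 0.012 0.02 24 rect [ 445. -174.] [39. 61.] 7.2 circ [ 446. -173.] 34.4
scene lid 0.02 0.028 23 rect [ 452. -180.] [12. 20.] 21.7 circ [ 456. -178.] 10.3
scene lid 0.028 0.035 58 rect [ 456. -178.] [23. 18.] 32.1 circ [ 457. -179.] 11.7
scene tray 0.005 0.012 838 rect [ 459. -353.] [115.  56.] 7.3 circ [ 459. -353.] 61.1
scene tray 0.012 0.02 112 rect [ 458. -353.] [107.  48.] 6.9 circ [ 460. -360.] 55.4
scene tray 0.02 0.028 49 rect [ 429. -353.] [36. 22.] 18.2 circ [ 430. -355.] 17.8
scene tray 0.028 0.035 88 rect [ 434. -354.] [45. 21.] 12.2 circ [ 435. -357.] 23.4
scene tray 0.035 0.05 33 rect [ 435. -353.] [12. 29.] 87.2 circ [ 436. -353.] 15.4
scene tray 0.05 0.075 92 rect [ 
[... 7557 characters left out ...]
p.float64(0.62), np.float64(0.06)), 40), ((np.float64(0.62), np.float64(0.18)), 16), ((np.float64(0.66), np.float64(0.08)), 29), ((np.float64(0.66), np.float64(0.1)), 34), ((np.float64(0.66), np.float64(0.12)), 34), ((np.float64(0.66), np.float64(0.14)), 40), ((np.float64(0.66), np.float64(0.16)), 17), ((np.float64(0.66), np.float64(0.18)), 27), ((np.float64(0.66), np.float64(0.2)), 34), ((np.float64(0.66), np.float64(0.22)), 41), ((np.float64(0.66), np.float64(0.24)), 35), ((np.float64(0.68), np.float64(-0.22)), 37), ((np.float64(0.68), np.float64(0.04)), 33), ((np.float64(0.68), np.float64(0.06)), 36), ((np.float64(0.7), np.float64(-0.22)), 19), ((np.float64(0.72), np.float64(-0.22)), 17)]
```

The scene view shows the tin at (372,285), lid (408,322), tray (482,363) with its ball at (474,373), and the mat (285,239). The bar at (340,260) stands between the tin and the mat. The side view agrees on the lid, tray and mat, but the arm hides the tin. I'll start by moving over the tin for a close look.

Emit:
step_arm(fingers=[-1,-1,-1,-1], travel=[[-0.5,-0.3,0],[-0.5,-0.3,0],[-0.15,-0.1,0],[0,0,0]], twist=[0,0,0,0])

```text
time_s: 1.8
position: [0.4799, -0.1155, 0.2315]
tool_rot: [[0.002, 1.0, 0.0], [1.0, -0.002, 0.0], [0.0, 0.0, -1.0]]
ft_force: [0.2, 0.7, -0.8]
grip_width: 0.0857
gripper_force: 0.0
```

```bash
cat > c.py <<'E'
from h import *
s=monitor.observe(); print(s['time_s'],s['position'].round(4) if hasattr(s['position'],'round') else s['position'])
C=cal('wrist'); print(C[3].round(3)); p,d=optics.get_image('wrist'); cv2.imwrite('pics/w1.png',p); W=cloud('wrist',d,C)
for q,lo,hi in [('tin',.027,.04),('lid',.005,.02),('lid',.025,.04)]:
    for r in models.trace('wrist',q)[:1]:
        m=r['mask']&(d>0); w=W[m]; w=w[(w[:,2]>lo)&(w[:,2]<hi)]
        print(q,lo,round(r['confidence'],2),np.round(r['point']),len(w))
        if len(w)>9: print(np.array(cv2.minEnclosingCircle((w[:,:2]*1000).astype(np.float32))[0]).round(1),cv2.minEnclosingCircle((w[:,:2]*1000).astype(np.float32))[1],cv2.fitEllipse(cv2.convexHull((w[:,:2]*1000).astype(np.float32))))
E
python3 c.py
```

```text
1.8 [ 0.4799 -0.1155  0.2315]
[[ 1.     0.002 -0.001  0.481]
 [-0.002  0.965  0.262 -0.049]
 [ 0.001 -0.262  0.965  0.373]
 [ 0.     0.     0.     1.   ]]
tin 0.027 0.7 [352. 134.] 675
[502.7 -50. ] 34.37328338623047 ((502.6227722167969, -50.03925704956055), (67.71064758300781, 67.89529418945312), 34.33676528930664)
lid 0.005 0.91 [306. 262.] 4329
[ 461.3 -177.8] 40.71059036254883 ((461.3670654296875, -177.63442993164062), (80.37248992919922, 80.99830627441406), 167.9569091796875)
lid 0.025 0.91 [306. 262.] 417
[ 461.3 -178. ] 11.148163795471191 ((461.2080078125, -177.70472717285156), (20.90920066833496, 21.84921646118164), 165.04229736328125)
```

Emit:
step_arm(fingers=[-1,-1,-1,-1,-1,-1], travel=[[-0.4,-0.15,0],[-0.22,-0.04,0.1],[0,0,0.5],[0,0,0.5],[0,0,0.3],[0,0,0]], twist=[0,0,0,0,0,0])

```text
time_s: 2.75
position: [0.4607, -0.1758, 0.0898]
tool_rot: [[-0.001, 1.0, -0.003], [1.0, 0.001, 0.002], [0.002, -0.003, -1.0]]
ft_force: [0.4, -0.1, 0.3]
grip_width: 0.0853
gripper_force: 0.0
```

```bash
sed 's/w1/w2/' c.py > c2.py; python3 c2.py
```

```text
2.75 [ 0.4607 -0.1758  0.0898]
[[ 1.    -0.002  0.002  0.462]
 [ 0.001  0.966  0.259 -0.11 ]
 [-0.003 -0.259  0.966  0.232]
 [ 0.     0.     0.     1.   ]]
tin 0.027 0.57 [418.  36.] 1352
[502.7 -51.2] 34.49198532104492 ((502.61444091796875, -52.225059509277344), (64.00176239013672, 67.89087677001953), 95.53882598876953)
lid 0.005 0.75 [324. 245.] 11751
[ 461.4 -177.5] 40.75212097167969 ((461.03289794921875, -177.35459899902344), (80.06478881835938, 80.64568328857422), 16.135557174682617)
lid 0.025 0.75 [324. 245.] 1233
[ 461.1 -177.5] 10.922525405883789 ((461.1273498535156, -177.48764038085938), (21.369905471801758, 21.51671600341797), 61.930328369140625)
```

Emit:
step_arm(fingers=[-1,-1,-1,-1,1,1,1,1,1,1], travel=[[-0.015,0,0.3],[0,0,0.3],[0,0,0.14],[0,0,0.02],[0,0,0],[0,0,0],[0,0,0],[0,0,0],[0,0,0],[0,0,0]], twist=[0,0,0,0,0,0,0,0,0,0], force=40)

```text
time_s: 4.2
position: [0.4611, -0.1786, 0.0158]
tool_rot: [[0.0, 1.0, 0.001], [1.0, -0.0, -0.0], [-0.0, 0.001, -1.0]]
ft_force: [-0.9, 1.5, 5.8]
grip_width: 0.0202
gripper_force: 38.9
```

Emit:
step_arm(fingers=[1,1,1,1,1], travel=[[0,0,-0.1],[0,0,-0.3],[0,0,-0.3],[0,0,-0.2],[0,0,0]], twist=[0,0,0,0,0])

```text
time_s: 4.82
position: [0.4615, -0.1788, 0.1067]
tool_rot: [[-0.0, 1.0, 0.003], [1.0, 0.0, -0.002], [-0.002, 0.003, -1.0]]
ft_force: [0.0, -0.3, -1.1]
grip_width: 0.0199
gripper_force: 39.4
```

```bash
cat > d.py <<'E'
from h import *
s=monitor.observe(); print(s['time_s'],s['position'].round(4),s['grip_width'],s['ft_force'])
C=cal('wrist'); p,d=optics.get_image('wrist'); cv2.imwrite('pics/w3.png',p); W=cloud('wrist',d,C)
r=models.trace('wrist','lid')[0]; m=r['mask']&(d>0); w=W[m]; print(r['confidence'],np.percentile(w[:,2],[2,25,50,75,98]).round(4))
z=np.median(w[:,2]); k=np.abs(w[:,2]-z)<.005; w=w[k]
A=np.c_[w[:,:2],np.ones(len(w))]; co=np.linalg.lstsq(A,w[:,2],rcond=None)[0]; print('plane',co)
print(cv2.minEnclosingCircle((w[:,:2]*1000).astype(np.float32)))
r=models.trace('wrist','tin')
if r:
  w=W[r[0]['mask']&(d>0)]; w=w[(w[:,2]>.027)&(w[:,2]<.04)]; print('tin',cv2.minEnclosingCircle((w[:,:2]*1000).astype(np.float32)))
E
python3 d.py
```

```text
4.825 [ 0.4615 -0.1788  0.1067] 0.0199241810129549 [ 0.04596138 -0.26758034 -1.12311407]
0.9 [0.0987 0.1009 0.1014 0.102  0.1257]
plane [ 0.00333396 -0.00501439  0.09887338]
((462.6043395996094, -177.5927734375), 40.510597229003906)
tin ((502.5303955078125, -50.206783294677734), 34.446144104003906)
```

View pics/w3.png

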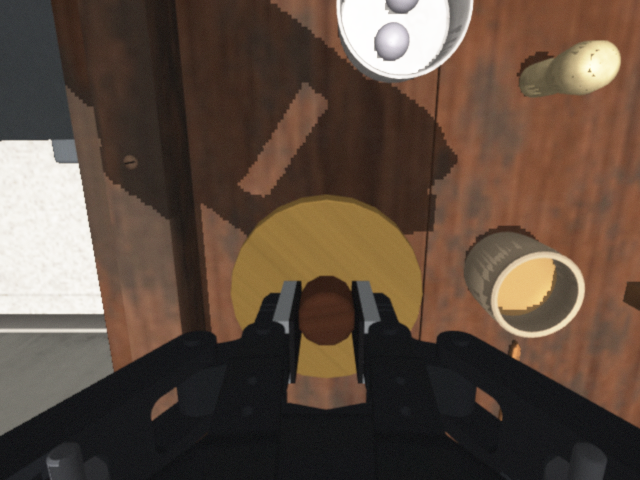

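The lid is held level in the jaws, with its plate centred at (327,285). The tin is at (400,20) with its two balls inside.

Emit:
step_arm(fingers=[1,1,1,1,1,1,1], travel=[[0.2,0.06,0],[0.35,0.11,0],[0.4,0.12,0],[0.25,0.08,0],[0.075,0.03,0.1],[0,0,0.2],[0,0,0]], twist=[0,0,0,0,0,0,0])

```text
time_s: 5.85
position: [0.4999, -0.0512, 0.0735]
tool_rot: [[0.001, 1.0, -0.004], [1.0, -0.001, 0.001], [0.001, -0.004, -1.0]]
ft_force: [0.3, 0.1, -1.0]
grip_width: 0.0202
gripper_force: 39.4
```

```bash
sed 's/w3/w4/' d.py > d2.py; cat >> d2.py <<'E'
p,d=optics.get_image('side'); 
for n in ['scene','side']:
  p,d=optics.get_image(n); W=cloud(n,d).reshape(-1,3)
  for lo,hi in [(.012,.033),(.062,.09)]:
    w=W[(W[:,2]>lo)&(W[:,2]<hi)&(abs(W[:,0]-.502)<.05)&(abs(W[:,1]+.05)<.05)]; print(n,lo,len(w), cv2.minEnclosingCircle((w[:,:2]*1000).astype(np.float32)) if len(w) else '')
E
python3 d2.py
```

```text
5.85 [ 0.4999 -0.0512  0.0735] 0.020179267842570604 [ 0.32400923  0.0625972  -1.03951011]
0.66 [-0.0011  0.003   0.0068  0.0104  0.0601]
plane [ 0.11897562  1.06713505 -0.03506943]
((503.644775390625, -18.620311737060547), 10.339326858520508)
tin ((0.0, 0.0), 0.0)
scene 0.012 182 ((497.3612976074219, -51.21519470214844), 33.798683166503906)
scene 0.062 561 ((498.5674743652344, -52.5976448059082), 41.92611312866211)
side 0.012 6 ((482.77545166015625, -75.2935791015625), 8.583251953125)
side 0.062 76 ((485.8907775878906, -73.78254699707031), 28.65325164794922)
```

```bash
cat > e.py <<'E'
from h import *
C=cal('wrist'); p,d=optics.get_image('wrist'); s=monitor.observe(); print(s['position'].round(4)); W=cloud('wrist',d,C).reshape(-1,3)
w=W[(abs(W[:,0]-.5)<.06)&(W[:,1]>-.13)&(W[:,1]<.03)&(W[:,2]>.06)&(W[:,2]<.074)]
# yellow plate only
print(len(w),np.percentile(w[:,2],[5,50,95]).round(4))
hsv=cv2.cvtColor(p,cv2.COLOR_BGR2HSV).reshape(-1,3); print(hsv.reshape(480,640,3)[215,330])
k=(hsv[:,1]>120)&(hsv[:,0]>12)&(hsv[:,0]<32)&(W[:,2]>.055)&(W[:,2]<.08)&(abs(W[:,0]-.5)<.06)
w=W[k]; print(len(w), cv2.minEnclosingCircle((w[:,:2]*1000).astype(np.float32)),np.median(w[:,2]))
E
python3 e.py
```

```text
[ 0.5011 -0.0512  0.0757]
17232 [0.0691 0.0704 0.0714]
[ 19 145 174]
17236 ((502.1516418457031, -50.30200958251953), 40.99201965332031) 0.07035965490450022
```

Emit:
step_arm(fingers=[1,1,1,1,1,1], travel=[[0,0,0.1],[0,0,0.1],[0,0,0.06],[0,0,0.04],[0,0,0.02],[0,0,0]], twist=[0,0,0,0,0,0])

```text
time_s: 6.95
position: [0.501, -0.051, 0.0433]
tool_rot: [[0.0, 1.0, 0.0], [1.0, -0.0, -0.0], [-0.0, 0.0, -1.0]]
ft_force: [-0.9, 0.2, -1.3]
grip_width: 0.0201
gripper_force: 39.4
```

```bash
cat > f.py <<'E'
from h import *
C=cal('wrist'); p,d=optics.get_image('wrist'); s=monitor.observe(); print(s['time_s'],s['position'].round(4),s['ft_force'],s['wrist_torque']); W=cloud('wrist',d,C).reshape(-1,3)
hsv=cv2.cvtColor(p,cv2.COLOR_BGR2HSV).reshape(-1,3)
k=(hsv[:,1]>120)&(hsv[:,0]>12)&(hsv[:,0]<32)&(W[:,2]>.025)&(W[:,2]<.08)&(np.hypot(W[:,0]-.502,W[:,1]+.05)<.055)
w=W[k]; print(len(w), cv2.minEnclosingCircle((w[:,:2]*1000).astype(np.float32)),np.median(w[:,2]))
w=w[abs(w[:,2]-np.median(w[:,2]))<.004]
print(np.linalg.lstsq(np.c_[w[:,:2]-w[:,:2].mean(0),np.ones(len(w))],w[:,2],rcond=None)[0])
E
python3 f.py
```

```text
7.0 [ 0.5011 -0.051   0.0434] [-0.38930137  0.53774786 -1.19034116] [-0.01394073 -0.06703872  0.02147185]
17430 ((502.1507568359375, -50.12220764160156), 40.982234954833984) 0.0379063486812866
[ 0.00049066 -0.0025447   0.03789191]
```

Emit:
step_arm(fingers=[1,1,1], travel=[[0,0,0.01],[0,0,0.005],[0,0,0]], twist=[0,0,0])

```text
time_s: 7.38
position: [0.501, -0.051, 0.0418]
tool_rot: [[0.0, 1.0, -0.0], [1.0, -0.0, -0.0], [-0.0, -0.0, -1.0]]
ft_force: [-0.0, 0.4, -0.8]
grip_width: 0.0203
gripper_force: 39.4
```

Emit:
step_arm(fingers=[1,1,1], travel=[[0,0,0.008],[0,0,0.005],[0,0,0]], twist=[0,0,0])

```text
time_s: 7.75
position: [0.5011, -0.051, 0.0411]
tool_rot: [[-0.0, 1.0, 0.001], [1.0, 0.0, -0.0], [-0.0, 0.001, -1.0]]
ft_force: [-1.1, 0.3, 6.5]
grip_width: 0.0199
gripper_force: 40.1
```

Emit:
step_arm(fingers=[-1,-1,-1,-1,-1,-1,-1,-1,-1], travel=[[0,0,-0.005],[0,0,0],[0,0,0],[0,0,0],[0,0,0],[0,0,-0.2],[0,0,-0.4],[0,0,-0.5],[0,0,0]], twist=[0,0,0,0,0,0,0,0,0])

```text
time_s: 8.88
position: [0.5024, -0.0514, 0.1542]
tool_rot: [[-0.0, 1.0, 0.007], [1.0, 0.0, -0.002], [-0.002, 0.007, -1.0]]
ft_force: [-0.1, -0.3, -0.9]
grip_width: 0.0854
gripper_force: 0.0
```

```bash
cat f.py > f2.py; echo "cv2.imwrite('pics/w5.png',p)" >> f2.py; python3 f2.py
```

```text
8.925 [ 0.5014 -0.0511  0.1521] [-0.637504   -0.25530931 -0.94771667] [-0.05337915  0.00372549  0.0067084 ]
9124 ((502.3501281738281, -50.01388931274414), 40.71016311645508) 0.03584459318983449
[ 0.00030422 -0.00170167  0.03583874]
```

View pics/w5.png

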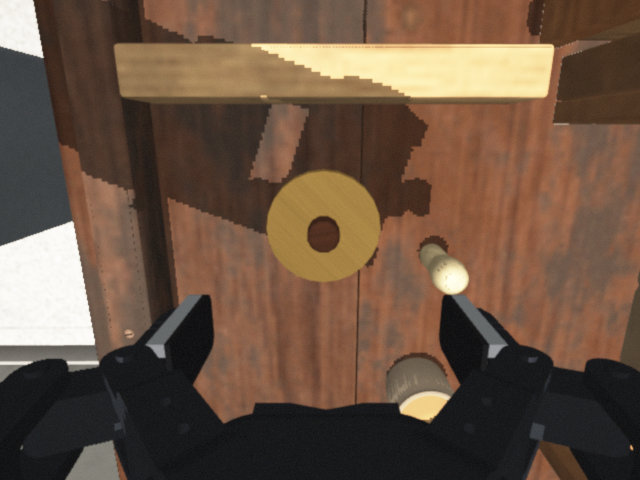

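The lid sits centred at (323,226), level, with its plate top at about 36–37 mm, so it is fully down. Next is the tray.

Emit:
step_arm(fingers=[-1,-1,-1,-1,-1,-1,-1,-1], travel=[[-0.4,-0.05,-0.2],[-0.5,-0.08,-0.1],[-0.5,-0.08,0],[-0.5,-0.08,0],[-0.5,-0.08,0],[-0.4,-0.04,0],[-0.2,0,0],[0,0,0]], twist=[0,0,0,0,0,0,0,0])

```text
time_s: 9.93
position: [0.4598, -0.3511, 0.1799]
tool_rot: [[0.001, 1.0, -0.001], [1.0, -0.001, 0.002], [0.002, -0.001, -1.0]]
ft_force: [-0.1, 0.4, 0.3]
grip_width: 0.0855
gripper_force: 0.0
```

Emit:
step_arm(fingers=[-1,-1,-1,-1,-1,-1,-1,-1,-1], travel=[[0,0,0],[0,0,0],[0,0,0],[0,0,0],[0,0,0],[0,0,0],[0,0,0],[0,0,0],[0,0,0]], twist=[0.055,0.055,0.055,0.055,0.055,0.055,0.055,0.055,0.019])

```text
time_s: 11.05
position: [0.4604, -0.3489, 0.1808]
tool_rot: [[0.992, 0.127, -0.0], [0.127, -0.992, 0.001], [-0.0, -0.001, -1.0]]
ft_force: [0.4, -0.1, 0.2]
grip_width: 0.0855
gripper_force: 0.0
```

```bash
cat > g.py <<'E'
from h import *
C=cal('wrist'); p,d=optics.get_image('wrist'); s=monitor.observe(); R=np.array(s['tool_rot']); print(s['time_s'],s['position'].round(4),R.round(3).tolist(),np.round(s['q'],1)); W=cloud('wrist',d,C).reshape(-1,3); cv2.imwrite('pics/w6.png',p)
k=(abs(W[:,0]-.46)<.09)&(abs(W[:,1]+.351)<.08)&(d.ravel()>0)
for lo,hi in [(.006,.014),(.057,.08)]:
    w=W[k&(W[:,2]>lo)&(W[:,2]<hi)]; print(lo,len(w),cv2.minAreaRect((w[:,:2]*1000).astype(np.float32)) if len(w)>5 else '')
for r in models.trace('wrist','ball')[:1]:
    w=W[(r['mask']&(d>0)).ravel()]; print('ball',r['confidence'],w.mean(0))
E
python3 g.py
```

```text
11.1 [ 0.4604 -0.3489  0.1808] [[0.992, 0.126, -0.0], [0.126, -0.992, 0.001], [-0.0, -0.001, -1.0]] [-48.9  26.9  74.6   0.   78.5  33.9]
0.006 7183 ((448.34991455078125, -350.9062194824219), (144.85813903808594, 159.28134155273438), 0.039766453206539154)
0.057 681 ((462.9561462402344, -352.8847351074219), (29.22230339050293, 11.433095932006836), 7.265787124633789)
ball 0.59 [ 0.42950321 -0.35528143  0.032371  ]
```

View pics/w6.png

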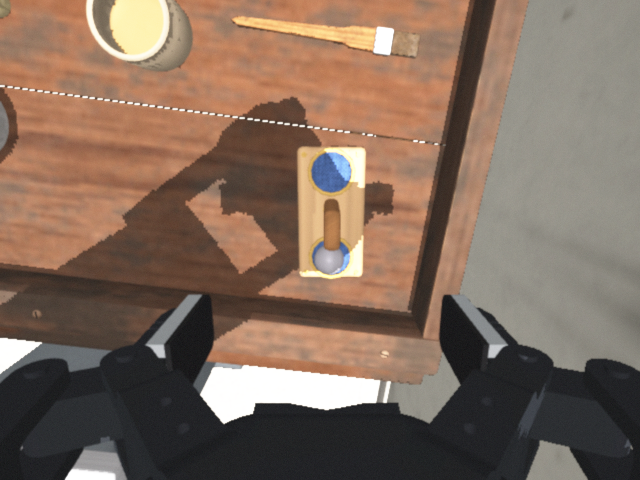

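The wrist view shows the tray at (332,212), with its handle upright, the ball in the lower pocket at (328,260), and room for the fingers on both sides. I'll descend partway and measure again.

Emit:
step_arm(fingers=[-0.3,-0.3,-0.3,-0.3], travel=[[0.015,0.035,0.3],[0,0,0.4],[0,0,0.1],[0,0,0]], twist=[0,0,0,0])

```text
time_s: 11.65
position: [0.4622, -0.3538, 0.1014]
tool_rot: [[0.992, 0.13, -0.0], [0.13, -0.992, 0.0], [-0.0, -0.0, -1.0]]
ft_force: [0.0, -0.6, 0.6]
grip_width: 0.0557
gripper_force: 0.0
```

```bash
sed 's/w6/w7/' g.py > g2.py; python3 g2.py
```

```text
11.7 [ 0.4624 -0.3543  0.1021] [[0.992, 0.129, 0.001], [0.129, -0.992, -0.001], [0.001, 0.001, -1.0]] [-49.1  31.8  80.1   0.   68.   33.5]
0.006 12032 ((448.2949523925781, -368.0198974609375), (145.26441955566406, 111.54597473144531), 0.010000785812735558)
0.057 1334 ((463.14190673828125, -352.5690612792969), (29.124855041503906, 11.821386337280273), 7.197959899902344)
ball 0.88 [ 0.42909518 -0.35501919  0.03254588]
```

Emit:
step_arm(fingers=[-0.3,-0.3,-0.3,-0.3,0.3,1,1,1,1,1], travel=[[0.005,-0.01,0.2],[0,0,0.3],[0,0,0.15],[0,0,0.06],[0,0,0],[0,0,0],[0,0,0],[0,0,0],[0,0,0],[0,0,0]], twist=[0,0,0,0,0,0,0,0,0,0], force=60)

```text
time_s: 13.0
position: [0.4626, -0.3535, 0.0308]
tool_rot: [[0.992, 0.129, 0.001], [0.129, -0.992, -0.001], [0.001, 0.001, -1.0]]
ft_force: [-1.1, 0.7, 5.6]
grip_width: 0.0111
gripper_force: 59.2
```

Emit:
step_arm(fingers=[1,1,1,1,1,1,1,1,1,1], travel=[[0,0,-0.03],[0,0,-0.06],[0,0,-0.1],[0,0,-0.14],[0,0,-0.18],[0,0,-0.2],[0,0,-0.2],[0,0,-0.15],[0,0,-0.1],[0,0,-0.04]], twist=[0,0,0,0,0,0,0,0,0,0])

```text
time_s: 14.25
position: [0.4623, -0.3532, 0.1505]
tool_rot: [[0.992, 0.128, 0.0], [0.128, -0.992, -0.0], [0.0, 0.0, -1.0]]
ft_force: [-0.4, 0.8, -2.4]
grip_width: 0.0112
gripper_force: 58.3
```

```bash
cat > k.py <<'E'
from h import *
import sys
out=sys.argv[1]
C=cal('wrist'); p,d=optics.get_image('wrist'); s=monitor.observe(); R=np.array(s['tool_rot']); P=np.array(s['position']); print(s['time_s'],P.round(4),s['grip_width'],s['ft_force'].round(1)); W=cloud('wrist',d,C).reshape(-1,3); cv2.imwrite(f'pics/{out}.png',p)
for r in models.trace('wrist','tray')[:1]:
    m=(r['mask']&(d>0)).ravel(); w=W[m]; T=(w-P)@R
    zz=np.median(T[:,2]); k=abs(T[:,2]-zz)<.006; w=w[k]
    print('tray',r['confidence'],len(w),zz,cv2.minAreaRect((w[:,:2]*1000).astype(np.float32)),np.linalg.lstsq(np.c_[w[:,:2]-w[:,:2].mean(0),np.ones(len(w))],w[:,2],rcond=None)[0].round(4))
for r in models.trace('wrist','ball')[:1]:
    w=W[(r['mask']&(d>0)).ravel()]; print('ball',r['confidence'],w.mean(0),(w.mean(0)-P)@R)
for n in ['scene','side']:
    p,d=optics.get_image(n); W=cloud(n,d)
    for r in models.trace(n,'mat')[:2]:
        w=W[r['mask']&(d>0)]; print(n,r['confidence'],cv2.minEnclosingCircle((w[:,:2]*1000).astype(np.float32)),np.median(w[:,2]))
E
python3 k.py w8
```

```text
14.3 [ 0.4623 -0.3533  0.1506] 0.011436933759938551 [ 0.3 -0.3 -2.1]
tray 0.8 15235 0.0190796751677499 ((463.2992248535156, -353.3714294433594), (110.06391143798828, 56.25932312011719), 7.265725612640381) [0.0075 0.0011 0.1313]
ball 0.71 [ 0.42417838 -0.35612623  0.15401757] [-0.0382048  -0.00207295 -0.00345985]
scene 0.68 ((499.822021484375, 234.05787658691406), 59.130916595458984) 0.00019043023744974574
side 0.76 ((500.11419677734375, 235.77737426757812), 58.66951370239258) 0.0017218637929320435
```

View pics/w8.png

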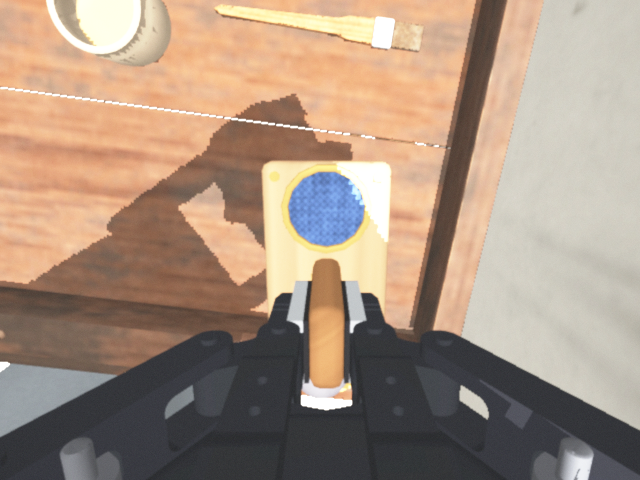

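The tray is held level and its handle is centred at (327,320) between the pads. The empty pocket shows at (326,208), and the ball is in the hidden one. Carrying it over with a gentle ramp.

Emit:
step_arm(fingers=[1,1,1,1,1,1,1,1,1,1], travel=[[0.005,-0.025,0],[0.009,-0.05,0],[0.014,-0.075,0],[0.019,-0.1,0],[0.024,-0.125,-0.01],[0.028,-0.15,-0.02],[0.033,-0.175,-0.03],[0.033,-0.175,-0.03],[0.033,-0.175,-0.03],[0.033,-0.175,-0.03]], twist=[0,0,0,0,0,0,0,0,0,0])

```text
time_s: 15.85
position: [0.4695, -0.2275, 0.1653]
tool_rot: [[0.992, 0.129, 0.0], [0.129, -0.992, -0.0], [0.0, 0.0, -1.0]]
ft_force: [-0.4, -0.1, -1.2]
grip_width: 0.011
gripper_force: 58.4
```

Emit:
step_arm(fingers=[1,1,1,1,1,1,1,1,1,1], travel=[[0.033,-0.175,-0.03],[0.033,-0.175,-0.03],[0.033,-0.175,-0.03],[0.033,-0.175,-0.03],[0.033,-0.175,-0.03],[0.033,-0.175,-0.02],[0.033,-0.175,-0.01],[0.033,-0.175,-0.01],[0.033,-0.175,0],[0.033,-0.175,0]], twist=[0,0,0,0,0,0,0,0,0,0])

```text
time_s: 17.1
position: [0.4798, -0.0498, 0.184]
tool_rot: [[0.992, 0.129, -0.0], [0.129, -0.992, 0.0], [-0.0, -0.0, -1.0]]
ft_force: [-1.0, -0.8, -2.0]
grip_width: 0.0115
gripper_force: 58.4
```

Emit:
step_arm(fingers=[1,1,1,1,1,1,1,1,1,1], travel=[[0.033,-0.175,0],[0.033,-0.175,0],[0.033,-0.175,0],[0.033,-0.175,0],[0.033,-0.175,0],[0.033,-0.175,0],[0.033,-0.175,0],[0.033,-0.175,0],[0.033,-0.175,0],[0.033,-0.175,0]], twist=[0,0,0,0,0,0,0,0,0,0])

```text
time_s: 18.35
position: [0.49, 0.128, 0.184]
tool_rot: [[0.992, 0.128, -0.0], [0.128, -0.992, 0.0], [-0.0, -0.0, -1.0]]
ft_force: [0.6, -0.5, -2.3]
grip_width: 0.0112
gripper_force: 58.4
```

Emit:
step_arm(fingers=[1,1,1,1,1,1,1,1,1,1], travel=[[0.033,-0.175,0],[0.033,-0.175,0],[0.033,-0.175,0],[0.033,-0.165,0],[0.027,-0.14,0],[0.021,-0.11,0],[0.016,-0.08,0],[0.01,-0.05,0],[0.005,-0.025,0],[0.002,-0.008,0]], twist=[0,0,0,0,0,0,0,0,0,0])

```text
time_s: 19.6
position: [0.4969, 0.2388, 0.184]
tool_rot: [[0.992, 0.128, -0.0], [0.128, -0.992, -0.0], [-0.0, 0.0, -1.0]]
ft_force: [0.6, -0.5, -2.1]
grip_width: 0.0112
gripper_force: 58.4
```

```bash
python3 k.py w9; cat > m.py <<'E'
from h import *
# initial mat by colour/depth from first pictures
for n in ['scene','side']:
    p=cv2.imread(f'pics/{n}0.png'); d=np.load(n+'.npy'); W=cloud(n,d)
    h=cv2.cvtColor(p,cv2.COLOR_BGR2HSV)
    m=((h[...,2]>140)&(h[...,0]>8)&(h[...,0]<28)&(abs(W[...,0]-.498)<.08)&(abs(W[...,1]-.239)<.08)&(W[...,2]<.02)).astype(np.uint8)
    m=cv2.morphologyEx(m,cv2.MORPH_OPEN,np.ones((3,3))); k,l,st,ce=cv2.connectedComponentsWithStats(m); i=1+st[1:,4].argmax()
    c=max(cv2.findContours((l==i).astype(np.uint8),0,1)[0],key=len).reshape(-1,2)
    w=np.array([ray(n,u,.003)[:2] for u in c])*1000
    print(n,st[i,4],cv2.minEnclosingCircle(w.astype(np.float32)),cv2.fitEllipse(w.astype(np.float32)))
p,d=optics.get_image('scene'); cv2.imwrite('pics/s2.png',cv2.resize(p[120:400,200:540],None,fx=2,fy=2))
E
python3 m.py
```

```text
19.65 [0.4969 0.2389 0.184 ] 0.011282082721874176 [-0.3  0.6 -3.1]
tray 0.85 15126 0.0189318183325423 ((497.2513122558594, 238.52999877929688), (111.41099548339844, 56.19563293457031), 7.429877758026123) [0.007  0.0016 0.1649]
ball 0.59 [0.52118117 0.24164431 0.17424167] [0.02439538 0.00034636 0.00976195]
scene 0.62 ((498.86407470703125, 240.39276123046875), 58.11427688598633) 0.00022223231422258127
side 0.71 ((500.3633117675781, 239.13331604003906), 57.644493103027344) 0.0016665770685647119
scene 873 ((496.9521484375, 237.6687469482422), 56.790523529052734) ((496.580322265625, 237.57432556152344), (109.6738510131836, 110.38509368896484), 33.7003059387207)
side 1821 ((137.97232055664062, 342.4029235839844), 57.446353912353516) ((136.62046813964844, 342.7857360839844), (94.7607421875, 96.24911499023438), 165.66455078125)
```

View pics/s2.png

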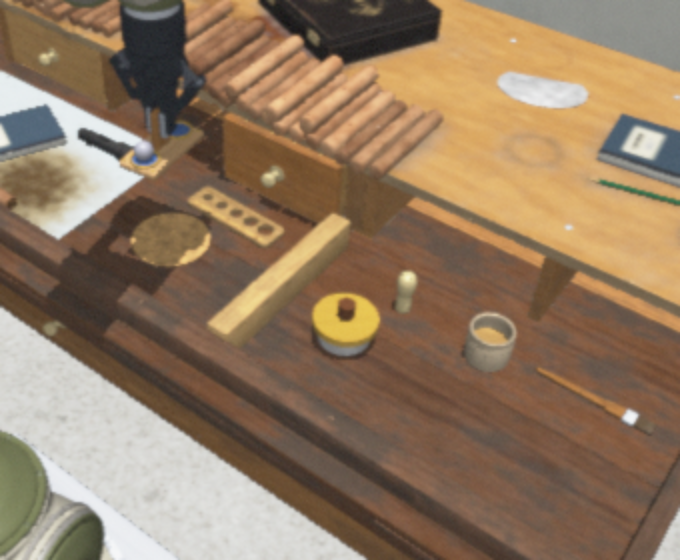

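View pics/w9.png

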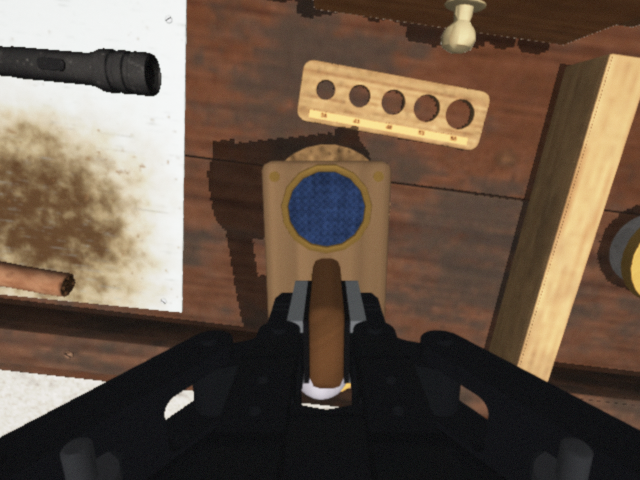

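Both views show the ball in its pocket (crop (143,152)), the tray over the mat, the tin lidded, and the bystanders untouched. After correcting for camera bias, the mat centre is about 2.5 mm further in x, so I'll nudge the tray and let it settle.

Emit:
step_arm(fingers=[1,1,1,1,1,1,1,1,1,1], travel=[[0.008,0.001,0],[0.01,0.001,0],[0.007,0.001,0],[0,0,0],[0,0,0],[0,0,0],[0,0,0],[0,0,0],[0,0,0],[0,0,0]], twist=[0,0,0,0,0,0,0,0,0,0])

```text
time_s: 21.25
position: [0.4994, 0.239, 0.184]
tool_rot: [[0.992, 0.128, 0.0], [0.128, -0.992, 0.0], [0.0, 0.0, -1.0]]
ft_force: [-1.0, -0.5, -3.3]
grip_width: 0.0112
gripper_force: 58.4
```

Emit:
step_arm(fingers=[1,1,1,1,1,1,1,1], travel=[[0,0,0],[0,0,0],[0,0,0],[0,0,0],[0,0,0],[0,0,0],[0,0,0],[0,0,0]], twist=[0,0,0,0,0,0,0,0])

```text
time_s: 22.25
position: [0.4994, 0.239, 0.184]
tool_rot: [[0.992, 0.128, -0.0], [0.128, -0.992, 0.0], [-0.0, -0.0, -1.0]]
ft_force: [-0.5, -0.2, -2.0]
grip_width: 0.0114
gripper_force: 58.4
```

```bash
cat > z.py <<'E'
from h import *
p,d=optics.get_image('scene'); r=models.trace('scene','ball')[0]; print(r['confidence'],cloud('scene',d)[r['mask']&(d>0)].mean(0))
print(close_job())
E
python3 z.py
```

```text
0.44 [0.45761972 0.23038675 0.18072977]
the job is handed in; nothing more can be done
None
```

I handed the job in at about 22 s: the lid measured level and fully down on the tin, and the gripper is holding the tray level and still about 15 cm above the middle of the mat, with the ball in its pocket.

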